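# Clamp a tablet mould in the hand screw press

### The job

Slide the tablet mould by its blue handle all the way into the screw press, against the end stop. Then turn the black knob clockwise to bring the foot down until it bears on the mould's brass plate with about 15 N (never more than 25 N), and let go, leaving the mould clamped. Leave the other things on the bench where they are.

Things in the scene. Friction and masses are not known exactly. Their poses are not given: they have to be found in the camera images.
- press: Grey hand screw press, fixed; place and yaw differ each run. Origin: on the bench under the screw axis; z up, x = direction the mould slides in (away from the robot). Base plate 170 x 140 x 14 mm (x -100 to 70). Guide rails along x, 64 mm apart inside, 10 mm high on the plate. End stop face at x = +38. Columns at y = +-54 carry a crosshead 34 (x) x 136 (y) mm, z 94 to 120.
- press_collar (a point): Top of the 30 mm brass collar on the crosshead, on the screw axis, 128 mm above the bench; axes as the press's. Bare stem 14 mm thick runs from here up to the knob; at least 20 mm of it stays free under the knob in this job. Nothing else stands above the crosshead.
- mould: Loose aluminium tablet mould, about 0.5 kg, on the base plate between the rails, pulled out 30 to 60 mm. Block 76 (x) x 60 (y) x 30 (z) mm; origin: centre of its underside; x as the press's. Home (on the stop) its origin is at press x = 0. On top a brass plunger plate 60 x 46 mm stands 2 to 12 mm proud, by a hidden fill that is not measured; it does not sink under the press.
- mould_tab (a point): Centre of the mould's blue handle tab, which points to the robot: upright, 26 (x) x 14 (y) x 40 (z) mm, joined to the block by a 10 mm square bar. This point is 112 mm to -x of the mould's origin and 30 mm above its underside; axes as the mould's.
- stem: Screw stem of the press with knob above and sprung foot below; it only goes up and down. Origin on the screw axis, at bench height (z = 0) when the knob is at 0, lower as it sinks. The foot, a rubber disc 32 mm across, hangs with its underside 64 mm above this origin while free; once on the brass plate its spring gives 4 N per mm of further screw travel (15 N at 3.75 mm). Foot not measured.
- knob_grip (a point): Centre of the round black fluted knob on top of the stem, 40 mm across, 24 mm tall, with an orange pointer line on top. It turns about the vertical and sinks or rises with the stem. This point is 185 mm above the stem's origin.
- knob (a joint): Knob angle, rad; grows clockwise seen from above, which drives stem, knob and foot down 6.37 mm per rad (40 mm a turn). Starts at 0 to 0.5; thread ends at 4.2. Turning takes about 0.15 N m of friction, plus 0.0064 N m per newton of foot load (0.1 N m more at 15 N). The screw stays where left. The gap from foot to plate is 4.8 to 18 mm at the start.
- amber_bottle: Bystander: loose amber glass bottle, 60 mm across, 125 mm tall, standing beside the press; origin at the centre of its underside.
- amber_jar: Bystander: loose small amber jar with white cap, 48 mm across, 75 mm tall, standing beside the press; origin at the centre of its underside.
- mortar: Bystander: white ceramic mortar bowl, 120 mm across, 70 mm tall; origin at the centre of its underside.
- pestle: Bystander: white ceramic pestle standing on its head, 36 mm across, 120 mm tall; origin at the centre of its underside.
- spatula: Bystander: small spatula with blue handle, 180 mm long, lying flat; origin under its middle.
- ointment_pot: Bystander: small white open pot, 64 mm across, 45 mm tall; origin at the centre of its underside.
Things that resemble listed ones, but are neither listed nor needed, are in the scene too. Several things have the shape of the press; the one meant has the colours described above. What is shaped like the mould but red is not meant.

How it is judged:
On the way, in this order (a step that is already met when the one before it is completed fails the run):
1. the mould is fully home against the end stop, the foot not yet on it (x of mould in the frame of press above -0.003 m and contact force between stem and mould below 0.5 N), for 0.2 s.
2. the foot bears on the mould with 9 to 21 N (x of mould in the frame of press above -0.004 m and contact force between stem and mould between 9 and 21 N), for 0.2 s.
At the end, for the whole second after the job is handed in: The mould lies flat and at rest in the press, its origin within 4 mm of the screw axis along x (against the stop); the foot bears on it with 9 to 21 N and the robot has let go (all of step 2 and x of mould in the frame of press below 0.004 m and linear speed of mould below 0.01 m/s and angle between mould's own z axis and vertical below 0.04 rad); the robot touches nothing.
It fails at once if the foot load on the mould exceeds 25 N (contact force between stem and mould above 25 N).
It fails at once if a bystander is moved more than 30 mm (distance of any of amber_bottle, amber_jar, mortar, pestle, spatula, ointment_pot from where it was at the start of the episode above 0.03 m).
It also fails if it takes over 72 s, if anything falls off the work surface, if the arm or the gripper's body presses on something with over 40 N, if the wrist force passes 120 N, or if a joint passes its speed limit or range.

### The arm

A 6-joint arm with a two-finger parallel gripper is mounted at the origin on the work surface. World frame = base frame: x ahead of the robot, y to its left, z up, the work surface at z = 0. Lengths are in m, angles in rad, forces in N, time in s.
With the tool pointing down it reaches from about 0.325 to 1 m from the base axis. Payload 5.1 kg.
Tool frame: the origin (TCP) lies at the very end of the fingers, on their centre line; the grasp point (between the pads) lies 19 mm behind it; z points along the fingers, y is the direction in which the jaws open and shut (so a half turn about z gives the same grasp; the last joint's range is limited). The gripper opens to 85 mm and grips with 20 to 120 N. Pads are 22 mm wide; open, the fingers measure 114 mm over their backs; the gripper's body (76 mm by 85 mm) begins 54 mm behind the grasp point. The pads swing forward as they close: fully open they stand 13 mm farther back than shut.
Start: joints at [1.076, 0.124, 1.65, -0, 1.367, -0.083], TCP at [0.26, 0.596, 0.231] pointing down, gripper open.
Joint ranges: [-2.61, 2.61], [-1.02, 2.33], [0.03, 2.71], [-1.35, 4.49], [0.32, 2.68], [-2.91, 2.91]. Speed limits (rad/s): [2.57, 2.57, 3.14, 3.14, 3.14, 3.14].

### API

Orientations are given as a unit quaternion [w, x, y, z].
In Python, from plant import r gives the robot as it stands.
- The arm moves only by the shell command python3 -m creep 'ROWS' [OPENING] [FORCE]. ROWS is text: rows parted by semicolons, each of 6 numbers parted by spaces: the shift along the tool's x, y, z in m, then the turn, a rotation vector about the tool's x, y, z in degrees. A call has 1 to 12 rows; each row is the pose to reach, as a shift and turn from the pose commanded when the call began, along the tool's axes at that moment; what a row does not reach only later rows make up. A row lasts 1/12 s, in which the tool goes at most 41.7 mm and 7.16 degrees, less where a joint would pass 70% of its speed; a pose out of reach is approached as far as the arm can. A call with a gripper value outside its range is refused whole. OPENING is the finger opening in m, from 0 to 0.0854, set as the call begins (- or left out, the last holds). The fingers move at their own pace and stop on an object; FORCE is the grip in N (left out, the last holds). Time passes only in rows, so rows that repeat a pose let the fingers close. It gives the time, the measured TCP pose, the force and the opening at its end, in the units of the state.
- r.get_state(): the state, without advancing time (a new reading comes with each control period).
- r.read_camera(name): name is "side" or "top"; returns the picture (480x640x3 uint8, red, green, blue); there is no depth.
- r.camera_params(name): a dict with "fx", "fy", "cx", "cy" (pixels), "extrinsics" (4x4, takes a point from camera to world coordinates). Camera axes: x right, y down, z forward; pixel columns grow to the right and rows downward; lengths in m; the calibration is good to about 2 mm. A picture is of the moment at which its call begins. camera_params takes no time and is no camera call.
- r.job_done(): hands the job in, once; it reports no verdict.
Trained networks look in the newest picture that a camera, given by its name, has taken for a name from the list of things; names that differ only in an ending like _2 or _b are one class to them, and where a whole thing is asked for, a point or a joint stands for the part that bears it (a point fixed in the world has none). Each returns a list of dicts, best first, with "conf" (0 to 1); they miss things now and then, are a little off and sometimes report something else, mostly with a low value. They report only what shows in the picture. A call takes as long as a camera call. They do not tell look-alikes from the thing itself.
- r.regions_of(label, camera): "pixels" (480x640 bool, what is visible of it) and "rect" ([left, top, right, bottom] in pixels, round what is visible of it).
The state is a dict: "time_s": time; "q": joint angles; "dq": joint speeds; "joint_efforts": joint torques, N m; "tool_pos": TCP position; "tcp_rot": TCP orientation; "contact_force": force on the tool from outside, world axes, zero at the start; "ft_torque": the same for the moment, N m; "width": finger opening in m.
Only numpy, scipy, OpenCV 4.12 (cv2) and the standard library are available. Lean on these libraries where they do the work, as an engineer would, in place of code of your own. Each camera call takes 0.05 s, during which the arm holds its last target.

## Working session

There is one attempt and no reset: what is moved stays moved. The work goes in short steps, Python scripts to look and compute and a shell command to move; the robot and the scene stay as the last step left them, time stands still between calls to the robot, and variables do not carry over. Pictures are saved under pics/ and viewed, and the job is handed in when it is done.

```bash
ls; mkdir -p pics
python3 - <<'E'
from plant import r
import cv2,numpy as np
s=r.get_state(); print({k:np.round(v,3) for k,v in s.items()})
for c in("side","top"):
    im=r.read_camera(c); cv2.imwrite(f"pics/{c}0.png",im[:,:,::-1]); p=r.camera_params(c); print(c,p["fx"],p["cx"],p["cy"],np.round(p["extrinsics"],3).tolist())
    for l in("press","mould","stem","amber_bottle","amber_jar","mortar","pestle","spatula","ointment_pot"):
        print(l,[(round(d["conf"],2),[int(x) for x in d["rect"]]) for d in r.regions_of(l,c)])
E
```

```text
pics
{'time_s': np.float64(0.0), 'q': array([ 1.076,  0.124,  1.652, -0.   ,  1.367, -0.083]), 'dq': array([-0.001,  0.001,  0.001,  0.001,  0.003,  0.001]), 'joint_efforts': array([ 2.0000e-03, -4.2359e+01, -3.6546e+01,  0.0000e+00,  7.0000e-03,
        0.0000e+00]), 'tool_pos': array([0.26 , 0.595, 0.23 ]), 'tcp_rot': array([-0.   ,  0.204,  0.979, -0.001]), 'contact_force': array([-0.413, -0.016, -0.057]), 'ft_torque': array([-0.025,  0.012,  0.025]), 'width': np.float64(0.085)}
side 548.7780327163606 311.1836024967739 234.7424226972424 [[0.745, -0.509, 0.432, 0.006], [-0.667, -0.549, 0.503, -0.659], [-0.019, -0.663, -0.748, 1.141], [0.0, 0.0, 0.0, 1.0]]
press [(0.81, [281, 205, 361, 301]), (0.79, [253, 116, 323, 198]), (0.78, [307, 294, 401, 395])]
mould [(0.85, [288, 253, 337, 299]), (0.79, [206, 266, 251, 323]), (0.43, [406, 376, 465, 434])]
stem [(0.93, [316, 209, 333, 251]), (0.87, [283, 116, 296, 162]), (0.84, [352, 293, 371, 339])]
amber_bottle [(0.63, [319, 205, 334, 225]), (0.56, [375, 247, 394, 293]), (0.3, [341, 391, 356, 435])]
amber_jar [(0.81, [266, 217, 290, 246])]

[... 196 characters left out ...]
.69700695684395 322.4981731629075 235.83106028077734 [[-0.011, -0.998, 0.066, 0.503], [-1.0, 0.01, -0.021, 0.015], [0.02, -0.067, -0.998, 1.239], [0.0, 0.0, 0.0, 1.0]]
press [(0.86, [381, 233, 450, 306]), (0.82, [140, 121, 221, 198]), (0.73, [283, 188, 350, 267])]
mould [(0.85, [308, 221, 334, 285]), (0.77, [254, 294, 297, 361]), (0.29, [362, 178, 389, 208])]
stem [(0.76, [149, 121, 181, 154]), (0.62, [415, 253, 440, 273]), (0.5, [309, 202, 328, 224])]
amber_bottle [(0.78, [360, 179, 388, 207])]
amber_jar [(0.58, [248, 223, 267, 248])]
mortar [(0.68, [481, 238, 533, 289])]
pestle [(0.54, [451, 314, 480, 333])]
spatula [(0.87, [144, 287, 212, 340])]
ointment_pot [(0.67, [120, 224, 154, 247])]
```

View pics/side0.png

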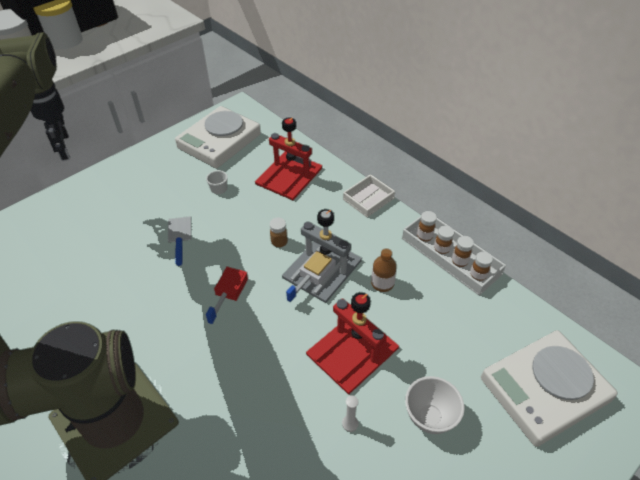

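View pics/top0.png

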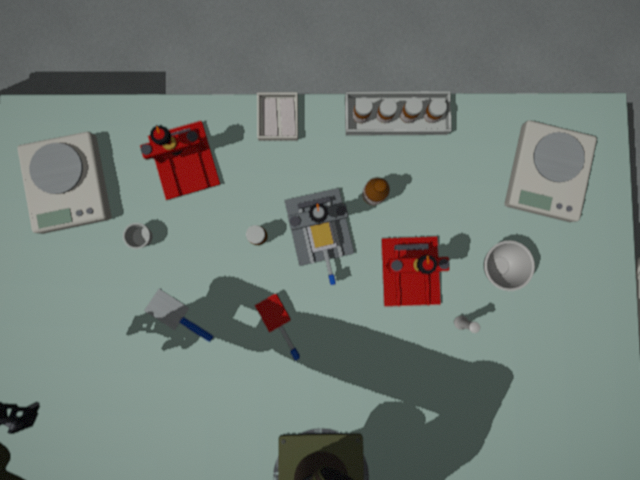

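Run:
```python
import cv2,numpy as np
a=cv2.imread("pics/side0.png")[190:315,245:385]; b=cv2.imread("pics/top0.png")[175:300,265:405]
cv2.imwrite("pics/crop0.png",np.hstack([cv2.resize(x,(400,357),interpolation=2) for x in(a,b)]))
```

```text
(no output)
```

View pics/crop0.png

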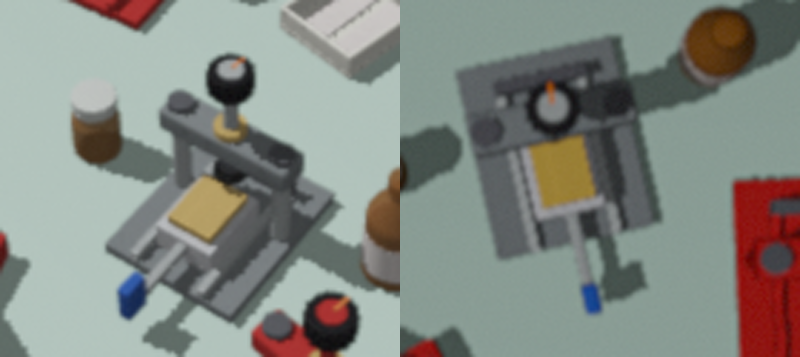

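Three press-shaped things appear. In the side view they are red at (290,160), grey at (320,250) and red at (353,345). In the top view they are red at (180,160), grey at (318,225) and red at (412,270). The grey one, with the grey mould, gold plate and blue tab, fits the description; the crop confirms it. The red mould at top (275,315) is not meant.

Next I'll measure the poses.

```bash
cat > h.py <<'E'
import numpy as np,cv2
from scipy.optimize import least_squares
from plant import r
P={c:r.camera_params(c) for c in("side","top")}
def proj(c,X):
    p=P[c];E=np.array(p["extrinsics"]);X=np.atleast_2d(X)
    q=(X-E[:3,3])@E[:3,:3]
    return np.c_[p["fx"]*q[:,0]/q[:,2]+p["cx"],p["fy"]*q[:,1]/q[:,2]+p["cy"]]
def tri(obs):
    f=lambda X:np.concatenate([proj(c,X)[0]-uv for c,uv in obs.items()])
    s=least_squares(f,[.5,0,.1]);return s.x,np.abs(s.fun).max()
def W(pose,pts):
    x,y,a=pose;pts=np.atleast_2d(np.array(pts,float));R=np.array([[np.cos(a),-np.sin(a)],[np.sin(a),np.cos(a)]])
    return np.c_[pts[:,:2]@R.T+[x,y],pts[:,2]]
E
python3 - <<'E'
from h import *
im={c:cv2.imread(f"pics/{c}0.png") for c in P}
roi={"side":(280,275,310,310),"top":(320,265,345,295)}
o={}
for c,(l,t,rr,b) in roi.items():
    h=cv2.cvtColor(im[c][t:b,l:rr],cv2.COLOR_BGR2HSV); m=cv2.inRange(h,(105,140,50),(130,255,255)); 
    ys,xs=np.nonzero(m); o[c]=np.array([xs.mean()+l,ys.mean()+t]);print(c,o[c],len(xs),[xs.min()+l,ys.min()+t,xs.max()+l,ys.max()+t])
print("tab",tri(o))
o={}
for c,(l,t,rr,b) in {"side":(312,200,340,230),"top":(306,198,332,226)}.items():
    s=im[c][t:b,l:rr]; big=cv2.resize(s,None,fx=14,fy=14,interpolation=0); cv2.imwrite(f"pics/k_{c}.png",big)
b=cv2.resize(im["top"][180:295,275:365],None,fx=5,fy=5,interpolation=2);cv2.imwrite("pics/bt.png",b)
b=cv2.resize(im["side"][200:310,275:370],None,fx=5,fy=5,interpolation=2);cv2.imwrite("pics/bs.png",b)
E
```

```text
side [290.77272727 293.        ] 88 [np.int64(287), np.int64(286), np.int64(294), np.int64(300)]
top [331.61904762 279.0952381 ] 42 [np.int64(329), np.int64(275), np.int64(334), np.int64(283)]
tab (array([ 0.47697217, -0.02987327,  0.04375029]), np.float64(0.44031312578027837))
```

View pics/bt.png

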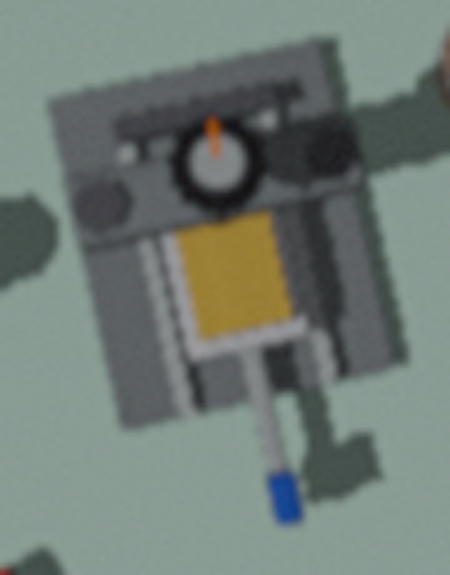

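View pics/bs.png

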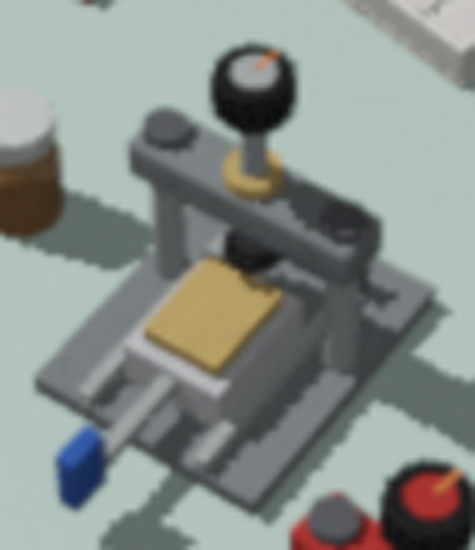

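Run:
```python
from h import *
t=lambda u,v:np.array([(u+.5)/5-.5+275,(v+.5)/5-.5+180])
s=lambda u,v:np.array([(u+.5)/5-.5+275,(v+.5)/5-.5+200])
B=[(-.1,.07,.014),(-.1,-.07,.014),(.07,.07,.014),(.07,-.07,.014)]
def model(p):
    pose=p[:3];d,h,k=p[3:6]
    L=[]
    for c,uv,X in [("top",t(122,428),B[0]),("top",t(407,360),B[1]),("top",t(50,102),B[2]),("top",t(335,40),B[3]),
      ("side",s(38,383),B[0]),("side",s(255,500),B[1]),("side",s(435,292),B[3]),
      ("top",t(218,163),(0,0,.197-k)),("side",s(253,71),(0,0,.197-k)),
      ("top",t(203,342),(-d-.03,.023,.044+h)),("top",t(293,320),(-d-.03,-.023,.044+h)),
      ("side",s(147,330),(-d-.03,.023,.044+h)),("side",s(220,368),(-d-.03,-.023,.044+h)),("side",s(283,290),(-d+.03,-.023,.044+h)),("side",s(210,258),(-d+.03,.023,.044+h)),
      ("side",s(125,350),(-d-.038,.03,.044)),("side",s(210,394),(-d-.038,-.03,.044)),("top",t(190,358),(-d-.038,.03,.044)),("top",t(305,325),(-d-.038,-.03,.044)),
      ("top",np.array([331.6,279.1]),(-d-.112,0,.046)),("side",np.array([290.8,293]),(-d-.112,0,.044))]:
        L.append(proj(c,W(pose,X))[0]-uv)
    return np.array(L)
f=least_squares(lambda p:model(p).ravel(),[.6,0,.2,.04,.006,.001],loss="soft_l1",x_scale=[.1,.1,.1,.01,.01,.01])
print(np.round(f.x,4));print(np.round(model(f.x),1).tolist())
p=f.x; pose=p[:3]
print("tab",W(pose,(-p[3]-.112,0,.044)))
for c,o in (("top",(275,180)),("side",(275,200))):
    im=cv2.resize(cv2.imread(f"pics/{c}0.png")[o[1]:o[1]+110,o[0]:o[0]+95],None,fx=5,fy=5,interpolation=2)
    def poly(X,col):
        q=((proj(c,W(pose,X))-o+.5)*5-.5).astype(np.int32);cv2.polylines(im,[q],True,col,1)
    poly([B[0],B[1],B[3],B[2]],(0,255,0))
    a=np.linspace(0,6.28,40)
    for z in(.173,.197):poly(np.c_[.02*np.cos(a),.02*np.sin(a),0*a+z-p[5]],(255,255,0))
    poly(np.c_[.015*np.cos(a),.015*np.sin(a),0*a+.128],(255,0,255))
    poly([(x,y,.12) for x,y in((-.017,-.068),(-.017,.068),(.017,.068),(.017,-.068))],(0,0,255))
    d=p[3]
    poly([(x-d,y,.044+p[4]) for x,y in((-.03,-.023),(-.03,.023),(.03,.023),(.03,-.023))],(255,0,0))
    cv2.imwrite(f"pics/ov_{c}.png",im)
a=[cv2.imread(f"pics/ov_{c}.png") for c in("top","side")]
cv2.imwrite("pics/ov.png",cv2.resize(np.hstack(a),(800,463)))
np.save("pose.npy",p)
```

```text
[ 6.212e-01  1.000e-03  2.146e-01  3.520e-02  7.000e-03 -3.000e-04]
[[0.1, 1.5], [-1.6, 2.3], [-0.7, -0.3], [-2.8, -0.2], [-0.8, -1.5], [0.4, 0.9], [1.1, -1.1], [0.4, 0.3], [0.8, -0.0], [-0.6, -0.0], [0.1, 0.1], [-0.3, -0.3], [-0.1, 0.4], [0.9, 0.7], [0.8, -0.8], [0.1, -1.8], [2.4, 0.3], [-0.1, 0.8], [1.2, 1.8], [-0.0, 0.2], [0.7, -0.1]]
tab [[ 0.47738348 -0.03031995  0.044     ]]
```

View pics/ov.png

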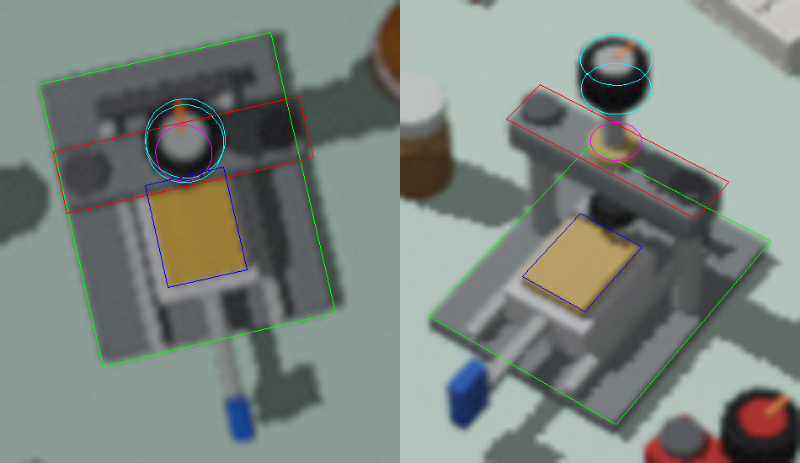

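The overlay fits within about 2 px: tab at (0.477, -0.030, 0.044), press yaw about 0.215, pull-out about 35 mm. Next I'll work out the move to above the tab.

```bash
cat >> h.py <<'E'
from scipy.spatial.transform import Rotation as Ro
def go(pos,jaw):
    """shift/turn in tool axes to reach tcp pos, pointing down, with tool y at world angle jaw(rad)"""
    s=r.get_state();q=s["tcp_rot"];R=Ro.from_quat([q[1],q[2],q[3],q[0]])
    y=np.array([np.cos(jaw),np.sin(jaw),0]);z=np.array([0,0,-1.]);T=Ro.from_matrix(np.c_[np.cross(y,z),y,z])
    print("shift mm",np.round(R.inv().apply(np.array(pos)-s["tool_pos"])*1000,1),"turn deg",np.round(np.degrees((R.inv()*T).as_rotvec()),1),"q",np.round(s["q"],2),"t",s["time_s"])
E
python3 - <<'E'
from h import *
go([.475,-.030,.13],np.pi/2+.215); go([.475,-.030,.13],-np.pi/2+.215)
E
```

```text
shift mm [-447.3 -487.4  101.3] turn deg [  0.   -0.  -35.9] q [ 1.08  0.12  1.65  0.    1.37 -0.08] t 1.0
shift mm [-447.3 -487.4  101.3] turn deg [ -0.   -0.  144.1] q [ 1.08  0.12  1.65  0.    1.37 -0.08] t 1.0
```

```bash
python3 -m creep '-.447 -.487 .02 0 0 -35.9;-.447 -.487 .02 0 0 -35.9;-.447 -.487 .02 0 0 -35.9;-.447 -.487 .02 0 0 -35.9;-.447 -.487 .02 0 0 -35.9;-.447 -.487 .02 0 0 -35.9;-.447 -.487 .05 0 0 -35.9;-.447 -.487 .05 0 0 -35.9;-.447 -.487 .05 0 0 -35.9;-.447 -.487 .05 0 0 -35.9;-.447 -.487 .08 0 0 -35.9;-.447 -.487 .1 0 0 -35.9' 0.05 30
python3 - <<'E'
from h import *
go([.475,-.030,.13],np.pi/2+.215)
E
```

```text
time_s: 2.0
tool_pos: [0.4211, 0.1285, 0.1865]
tcp_rot: [0.002, -0.107, 0.994, 0.0]
contact_force: [1.7, 1.5, -0.2]
width: 0.0497
shift mm [ -18.6 -166.3   56.6] turn deg [-0.   0.2 -0. ] q [ 0.17 -0.34  2.15 -0.    1.32 -1.61] t 2.0
```

```bash
python3 -m creep '-.0185 -.166 .04 0 0 0;-.0185 -.166 .05 0 0 0;-.0185 -.166 .056 0 0 0;-.0185 -.166 .056 0 0 0;-.0185 -.166 .056 0 0 0;-.0185 -.166 .056 0 0 0;-.0185 -.166 .056 0 0 0'
python3 - <<'E'
from h import *
go([.475,-.030,.027],np.pi/2+.215)
for c in P: cv2.imwrite(f"pics/{c}1.png",r.read_camera(c)[:,:,::-1])
a=cv2.imread("pics/side1.png")[190:315,245:385]; b=cv2.imread("pics/top1.png")[200:325,265:405]
cv2.imwrite("pics/crop1.png",np.hstack([cv2.resize(x,(400,357),interpolation=2) for x in(a,b)]))
E
```

```text
time_s: 2.58
tool_pos: [0.4734, -0.0278, 0.1292]
tcp_rot: [-0.0, -0.107, 0.994, 0.0]
contact_force: [0.4, 0.3, -0.8]
width: 0.05
shift mm [ -1.2  -2.5 102.2] turn deg [ 0.  -0.  -0.1] q [-0.17 -0.19  2.13  0.    1.2  -1.96] t 2.5833
```

View pics/crop1.png

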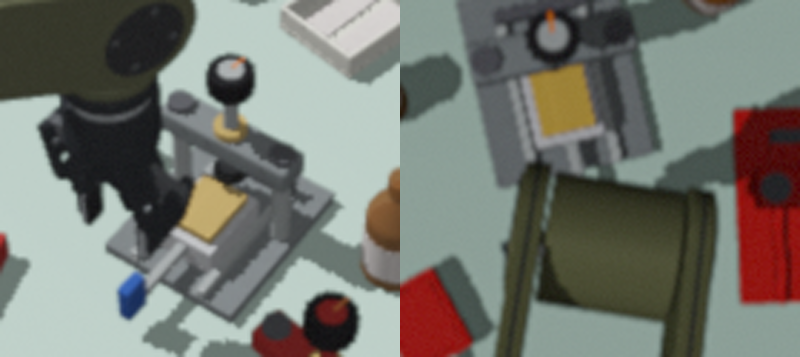

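The gripper hovers above the tab (side crop at (140,200)), lined up with the handle as measured. I'll descend and close.

```bash
python3 -m creep '-.001 -.0022 .04 0 0 0;-.001 -.0022 .07 0 0 0;-.001 -.0022 .09 0 0 0;-.001 -.0022 .101 0 0 0;-.001 -.0022 .101 0 0 0;-.001 -.0022 .101 0 0 0'
python3 - <<'E'
from h import *
go([.475,-.030,.027],np.pi/2+.215)
for c in P: cv2.imwrite(f"pics/{c}2.png",r.read_camera(c)[:,:,::-1])
a=cv2.imread("pics/side2.png")[190:315,245:385]; b=cv2.imread("pics/top2.png")[200:325,265:405]
cv2.imwrite("pics/crop2.png",np.hstack([cv2.resize(x,(400,357),interpolation=2) for x in(a,b)]))
E
```

```text
time_s: 3.18
tool_pos: [0.4754, -0.029, 0.029]
tcp_rot: [0.0, -0.108, 0.994, -0.0]
contact_force: [0.3, 0.1, 0.3]
width: 0.0499
shift mm [ 0.6 -0.9  2. ] turn deg [-0.   0.   0.1] q [-0.17 -0.04  2.19  0.    0.99 -1.96] t 3.1833
```

View pics/crop2.png

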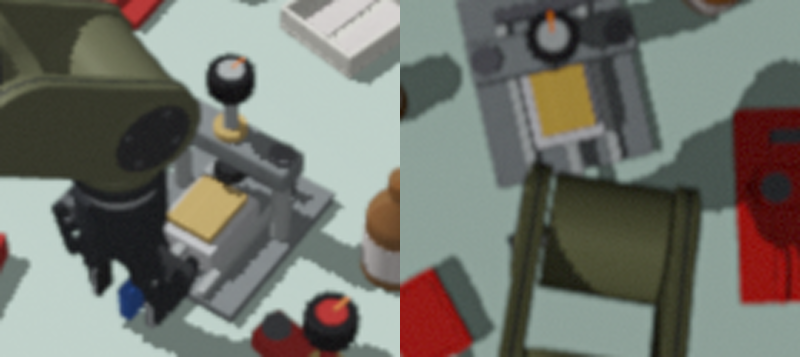

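The fingers straddle the blue tab (side crop at (130,297)). I'll close.

```bash
python3 -m creep '0 0 0 0 0 0;0 0 0 0 0 0;0 0 0 0 0 0;0 0 0 0 0 0;0 0 0 0 0 0;0 0 0 0 0 0;0 0 0 0 0 0' 0 30
python3 - <<'E'
from h import *
s=r.get_state();q=s["tcp_rot"];R=Ro.from_quat([q[1],q[2],q[3],q[0]]).as_matrix();print(R.round(3),np.round(s["contact_force"],1),np.round(s["ft_torque"],3))
E
```

```text
time_s: 3.87
tool_pos: [0.4757, -0.0301, 0.0291]
tcp_rot: [0.001, -0.107, 0.994, -0.0]
contact_force: [-2.0, 0.6, 7.4]
width: 0.0138
[[-0.977 -0.213  0.001]
 [-0.213  0.977 -0.   ]
 [-0.001 -0.001 -1.   ]] [-2.   0.6  7.4] [-0.001  0.025 -0.1  ]
```

Closed at 13.8 mm, so it holds the tab. I'll push along tool -x.

```bash
python3 -m creep '-.004 0 0 0 0 0;-.010 0 0 0 0 0;-.016 0 0 0 0 0;-.022 0 0 0 0 0;-.026 0 0 0 0 0;-.028 0 0 0 0 0;-.028 0 0 0 0 0'; python3 -m creep '-.001 0 0 0 0 0;-.002 0 0 0 0 0;-.003 0 0 0 0 0;-.004 0 0 0 0 0;-.005 0 0 0 0 0;-.005 0 0 0 0 0'
```

```text
time_s: 4.45
tool_pos: [0.5023, -0.0241, 0.0288]
tcp_rot: [-0.001, -0.107, 0.994, -0.0]
contact_force: [-4.2, -1.1, 6.9]
width: 0.0134
time_s: 4.95
tool_pos: [0.5066, -0.0232, 0.0288]
tcp_rot: [-0.001, -0.107, 0.994, -0.0]
contact_force: [-5.4, -1.2, 7.7]
width: 0.014
```

```bash
python3 -m creep '-.0007 0 0 0 0 0;-.0014 0 0 0 0 0;-.0021 0 0 0 0 0;-.003 0 0 0 0 0;-.003 0 0 0 0 0;-.003 0 0 0 0 0';  python3 -m creep '-.0007 0 0 0 0 0;-.0014 0 0 0 0 0;-.0021 0 0 0 0 0;-.003 0 0 0 0 0;-.003 0 0 0 0 0;-.003 0 0 0 0 0'
```

```text
time_s: 5.45
tool_pos: [0.5095, -0.0225, 0.0288]
tcp_rot: [-0.001, -0.107, 0.994, -0.0]
contact_force: [-6.2, -1.5, 8.7]
width: 0.0133
time_s: 5.95
tool_pos: [0.5111, -0.0222, 0.0287]
tcp_rot: [-0.003, -0.108, 0.994, -0.0]
contact_force: [-10.9, -3.1, 12.6]
width: 0.0135
```

```bash
python3 -m creep '-.0007 0 0 0 0 0;-.0014 0 0 0 0 0;-.0021 0 0 0 0 0;-.003 0 0 0 0 0;-.003 0 0 0 0 0;-.003 0 0 0 0 0' - 60;python3 -m creep '-.0007 0 0 0 0 0;-.0014 0 0 0 0 0;-.0021 0 0 0 0 0;-.003 0 0 0 0 0;-.003 0 0 0 0 0;-.003 0 0 0 0 0'
python3 - <<'E'
from h import *
for c in P: cv2.imwrite(f"pics/{c}3.png",r.read_camera(c)[:,:,::-1])
a=cv2.imread("pics/side3.png")[190:315,245:385]; b=cv2.imread("pics/top3.png")[180:305,265:405]
cv2.imwrite("pics/crop3.png",np.hstack([cv2.resize(x,(400,357),interpolation=2) for x in(a,b)]))
E
```

```text
time_s: 6.45
tool_pos: [0.511, -0.0222, 0.0285]
tcp_rot: [-0.007, -0.108, 0.994, -0.0]
contact_force: [-24.7, -6.8, 24.1]
width: 0.0133
time_s: 6.95
tool_pos: [0.5111, -0.0222, 0.0282]
tcp_rot: [-0.011, -0.108, 0.994, -0.001]
contact_force: [-34.1, -8.7, 31.2]
width: 0.0135
```

View pics/crop3.png

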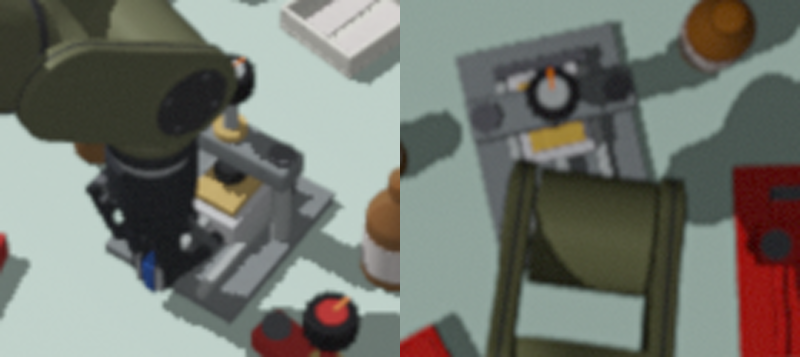

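It moves no further while the force rises. The computed home tab position is (0.512, -0.023), which agrees within 1 to 2 mm, so the mould is on the stop. I'll unload and release.

```bash
python3 -m creep '.002 0 0 0 0 0;.004 0 0 0 0 0;.0055 0 0 0 0 0;.0065 0 0 0 0 0;.0065 0 0 0 0 0' - 30;python3 -m creep '0 0 0 0 0 0;0 0 0 0 0 0;0 0 0 0 0 0;0 0 0 0 0 0;0 0 0 0 0 0' .045
python3 - <<'E'
from h import *
p=np.load("pose.npy"); print(p)
x,y=p[:2]
go([x,y,.166-p[5]],np.pi/2+.215)
E
```

```text
time_s: 7.47
tool_pos: [0.511, -0.0221, 0.0275]
tcp_rot: [-0.002, -0.107, 0.994, -0.0]
contact_force: [-4.8, -3.7, 2.6]
width: 0.0131
time_s: 7.88
tool_pos: [0.5129, -0.0215, 0.0283]
tcp_rot: [0.0, -0.107, 0.994, 0.0]
contact_force: [0.3, 0.6, -0.0]
width: 0.0447
[ 6.21209218e-01  1.03104889e-03  2.14621848e-01  3.52030180e-02
  7.02367474e-03 -2.87847743e-04]
shift mm [-110.7   -1.1 -138. ] turn deg [ 0.  0. -0.] q [-0.15  0.05  2.1   0.    0.99 -1.93] t 7.8833
```

```bash
python3 -m creep '0 0 -.03 0 0 0;0 0 -.07 0 0 0;0 0 -.11 0 0 0;0 0 -.15 0 0 0;0 0 -.19 0 0 0;0 0 -.22 0 0 0;0 0 -.22 0 0 0;0 0 -.22 0 0 0;0 0 -.22 0 0 0' .0854
python3 - <<'E'
from h import *
for c in P: cv2.imwrite(f"pics/{c}4.png",r.read_camera(c)[:,:,::-1])
a=cv2.imread("pics/side4.png")[200:310,275:370]; b=cv2.imread("pics/top4.png")[180:290,275:370]
cv2.imwrite("pics/crop4.png",np.hstack([cv2.resize(x,(400,463),interpolation=2) for x in(a,b)]))
p=np.load("pose.npy")
go([p[0],p[1],.25],np.pi/2+.215)
E
```

```text
time_s: 8.63
tool_pos: [0.5122, -0.0215, 0.2473]
tcp_rot: [-0.0, -0.107, 0.994, 0.0]
contact_force: [1.1, -0.3, -0.3]
width: 0.0853
shift mm [-112.    -1.5   -4.6] turn deg [ 0.1 -0.2 -0. ] q [-0.15 -0.19  1.93  0.    1.4  -1.93] t 8.7333
```

View pics/crop4.png

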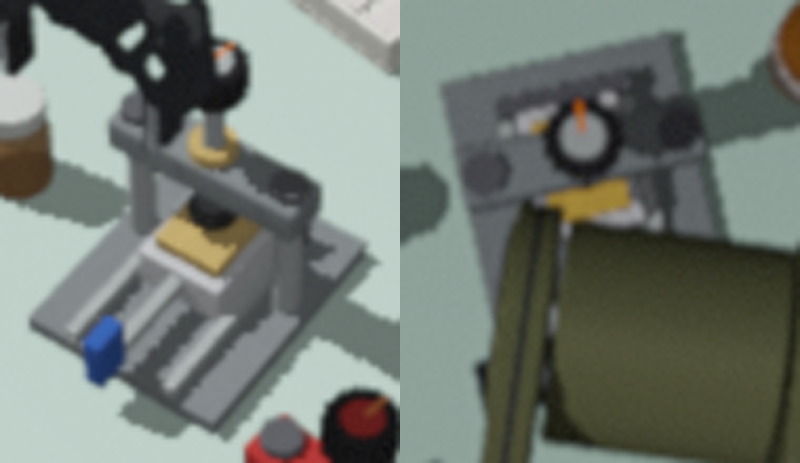

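```bash
python3 - <<'E'
from h import *
p=np.load("pose.npy");im=cv2.imread("pics/side4.png")
l,t,rr,b=285,270,312,300
m=cv2.inRange(cv2.cvtColor(im[t:b,l:rr],cv2.COLOR_BGR2HSV),(105,140,50),(130,255,255));ys,xs=np.nonzero(m)
uv=np.array([xs.mean()+l,ys.mean()+t]);print(uv)
f=least_squares(lambda q:proj("side",W(p[:3],(q[0]-.112,q[1],.044)))[0]-uv,[0,0],x_scale=.01);print("mould x,y in press",f.x)
E
python3 -m creep '-.03 -.0015 0 0 0 0;-.07 -.0015 0 0 0 0;-.1 -.0015 0 0 0 0;-.112 -.0015 0 0 0 0;-.112 -.0015 0 0 0 0;-.112 -.0015 0 0 0 0;-.112 -.0015 0 0 0 0'
python3 - <<'E'
from h import *
p=np.load("pose.npy")
go([p[0],p[1],.166],np.pi/2+.215)
for c in P: cv2.imwrite(f"pics/{c}5.png",r.read_camera(c)[:,:,::-1])
a=cv2.imread("pics/side5.png")[190:315,245:385]; b=cv2.imread("pics/top5.png")[180:305,265:405]
cv2.imwrite("pics/crop5.png",np.hstack([cv2.resize(x,(400,357),interpolation=2) for x in(a,b)]))
E
```

```text
[299.07 282.54]
mould x,y in press [0.00072057 0.00355529]
time_s: 9.32
tool_pos: [0.6211, 0.0007, 0.2466]
tcp_rot: [-0.001, -0.107, 0.994, 0.0]
contact_force: [-0.8, -0.5, 0.6]
width: 0.0855
shift mm [-0.4  0.2 80.6] turn deg [ 0.  -0.2 -0. ] q [-0.09  0.05  1.7  -0.    1.39 -1.87] t 9.3167
```

View pics/crop5.png

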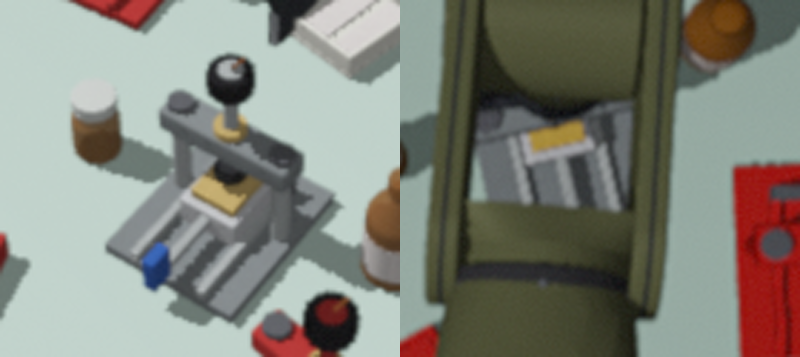

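Run:
```python
from h import *
print(proj("side",[.6211,.0007,.2466]))
im=cv2.imread("pics/side5.png")[90:310,210:450];cv2.imwrite("pics/c5b.png",cv2.resize(im,(655,600),interpolation=2))
```

```text
[[326.07255699 199.0841157 ]]
```

View pics/c5b.png

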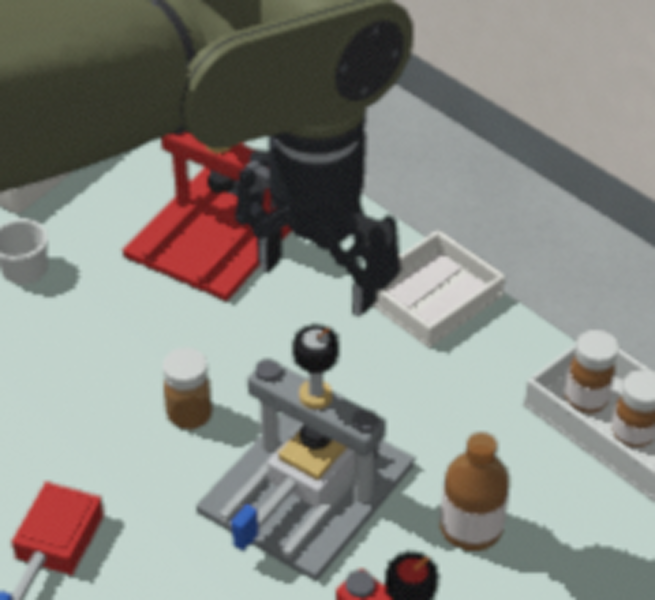

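The mould measures home (x = +0.7 mm), and the fingers straddle the knob (crop (315,345)). I'll descend and close gently.

```bash
python3 -m creep '0 0 .03 0 0 0;0 0 .055 0 0 0;0 0 .07 0 0 0;0 0 .08 0 0 0;0 0 .08 0 0 0;0 0 .08 0 0 0'; python3 -m creep '0 0 0 0 0 0;0 0 0 0 0 0;0 0 0 0 0 0;0 0 0 0 0 0;0 0 0 0 0 0;0 0 0 0 0 0;0 0 0 0 0 0' 0.02 30
python3 - <<'E'
from h import *
p=np.load("pose.npy")
go([p[0],p[1],.166],np.pi/2+.215); s=r.get_state(); print(np.round(s["ft_torque"],3),s["contact_force"].round(1))
E
```

```text
time_s: 9.92
tool_pos: [0.622, 0.0006, 0.1685]
tcp_rot: [0.0, -0.107, 0.994, -0.0]
contact_force: [0.9, 0.6, -0.0]
width: 0.0855
time_s: 10.5
tool_pos: [0.6227, 0.0021, 0.1699]
tcp_rot: [0.001, -0.107, 0.994, 0.001]
contact_force: [-2.9, 4.5, 4.2]
width: 0.0393
shift mm [ 1.7 -0.7  3.9] turn deg [ 0.1  0.1 -0. ] q [-0.08  0.11  1.77  0.    1.26 -1.87] t 10.5
[ 0.81   0.396 -0.099] [-2.9  4.5  4.2]
```

```bash
python3 -m creep '.0007 .0015 0 0 0 0;.0007 .0015 0 0 0 0;.0007 .0015 0 0 0 0' - 40;python3 - <<'E'
from h import *
s=r.get_state(); print(np.round(s["ft_torque"],3),s["contact_force"].round(1))
E
python3 -m creep '0 0 .0006 0 0 5;0 0 .0012 0 0 10;0 0 .0018 0 0 15;0 0 .0023 0 0 20'
python3 - <<'E'
from h import *
s=r.get_state(); print(np.round(s["ft_torque"],3),s["contact_force"].round(1),s["q"].round(3))
E
```

```text
time_s: 10.75
tool_pos: [0.6226, 0.0022, 0.17]
tcp_rot: [0.002, -0.107, 0.994, -0.0]
contact_force: [2.0, 0.8, 5.4]
width: 0.0389
[ 0.381 -0.234  0.026] [2.  0.8 5.4]
time_s: 11.08
tool_pos: [0.6226, 0.0021, 0.1677]
tcp_rot: [0.002, 0.069, 0.998, 0.0]
contact_force: [1.4, 1.9, 6.6]
width: 0.0389
[ 0.257 -0.214  0.14 ] [1.4 1.9 6.6] [-0.083  0.109  1.776  0.     1.253 -1.516]
```

```bash
cat > m.py <<'E'
from h import *
s=r.get_state(); print("   TQ",np.round(s["ft_torque"],3),"F",s["contact_force"].round(1),"q6",s["q"][5].round(3),"z",s["tool_pos"][2].round(4),"t",s["time_s"].round(2))
E
python3 -m creep '0 0 .0006 0 0 5;0 0 .0011 0 0 10;0 0 .0017 0 0 15' >/dev/null; python3 m.py
python3 -m creep '0 0 .0006 0 0 5;0 0 .0011 0 0 10;0 0 .0017 0 0 15' >/dev/null; python3 m.py
python3 -m creep '0 0 .0006 0 0 5;0 0 .0011 0 0 10' ; python3 m.py
python3 - <<'E'
from h import *
for c in P: cv2.imwrite(f"pics/{c}6.png",r.read_camera(c)[:,:,::-1])
im=cv2.imread("pics/side6.png")[190:310,260:390];cv2.imwrite("pics/c6.png",cv2.resize(im,(650,600),interpolation=2))
E
```

```text
time_s: 11.75
tool_pos: [0.6226, 0.002, 0.1632]
tcp_rot: [0.002, 0.406, 0.914, 0.001]
contact_force: [0.9, 0.7, 6.5]
width: 0.0389Traceback (most recent call last):
  File "m.py", line 2, in <module>
    s=r.get_state(); print("   TQ",np.round(s["ft_torque"],3),"F",s["contact_force"].round(1),"q6",s["q"][5].round(3),"z",s["tool_pos"][2].round(4),"t",s["time_s"].round(2))
                                                                                                                                                        ^^^^^^^^^^^^^^^^^
AttributeError: 'float' object has no attribute 'round'
Traceback (most recent call last):
  File "m.py", line 2, in <module>
    s=r.get_state(); print("   TQ",np.round(s["ft_torque"],3),"F",s["contact_force"].round(1),"q6",s["q"][5].round(3),"z",s["tool_pos"][2].round(4),"t",s["time_s"].round(2))
                                                                                                                                                        ^^^^^^^^^^^^^^^^^
AttributeError: 'float' object has no attribute 'round'
Traceback (most recent call last):
  File "m.py", line 2, in <module>
    s=r.get_state(); print("   TQ",np.round(s["ft_torque"],3),"F",s["contact_force"].round(1),"q6",s["q"][5].round(3),"z",s["tool_pos"][2].round(4),"t",s["time_s"].round(2))
                                                                                                                                                        ^^^^^^^^^^^^^^^^^
AttributeError: 'float' object has no attribute 'round'
```

View pics/c6.png

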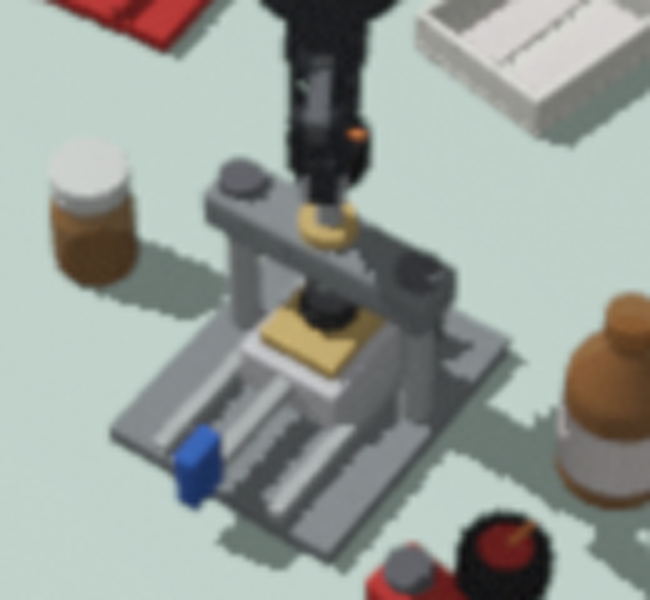

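The foot (crop (328,305)) is close above the plate after 60°. I'll take finer steps with torque readings.

```bash
sed -i 's/s\["time_s"\].round(2)/round(s["time_s"],2)/' m.py; python3 m.py
python3 -m creep '0 0 .0003 0 0 3;0 0 .0006 0 0 6' >/dev/null; python3 m.py
python3 -m creep '0 0 .0003 0 0 3;0 0 .0006 0 0 6' >/dev/null; python3 m.py
python3 -m creep '0 0 .0003 0 0 3;0 0 .0007 0 0 6' >/dev/null; python3 m.py
python3 -m creep '0 0 .0003 0 0 3;0 0 .0007 0 0 6' >/dev/null; python3 m.py
python3 -m creep '0 0 .0003 0 0 3;0 0 .0007 0 0 6' >/dev/null; python3 m.py
```

```text
TQ [ 0.194 -0.195 -0.181] F [1.2 1.2 6.5] q6 -0.819 z 0.1632 t 11.85
   TQ [ 0.208 -0.17   0.106] F [1.4 1.6 5.5] q6 -0.715 z 0.1626 t 12.02
   TQ [ 0.198 -0.251  0.132] F [0.8 1.1 5.7] q6 -0.61 z 0.1619 t 12.18
   TQ [ 0.175 -0.2    0.083] F [1.4 1.2 6.2] q6 -0.505 z 0.1613 t 12.35
   TQ [ 0.199 -0.091  0.084] F [-0.2  1.3  7. ] q6 -0.4 z 0.1606 t 12.52
   TQ [ 0.15  -0.069  0.115] F [0.5 0.5 6.5] q6 -0.296 z 0.1599 t 12.68
```

```bash
python3 -m creep '0 0 .0003 0 0 3;0 0 .0007 0 0 6' >/dev/null; python3 m.py
python3 -m creep '0 0 .0003 0 0 3;0 0 .0007 0 0 6' >/dev/null; python3 m.py
python3 -m creep '0 0 .0003 0 0 3;0 0 .0007 0 0 6' >/dev/null; python3 m.py
python3 -m creep '0 0 .0003 0 0 3;0 0 .0007 0 0 6' >/dev/null; python3 m.py
python3 - <<'E'
from h import *
cv2.imwrite("pics/side7.png",r.read_camera("side")[:,:,::-1])
a=[cv2.resize(cv2.imread(f"pics/side{i}.png")[235:275,305:350],(395,351),interpolation=2) for i in(5,6,7)]
cv2.imwrite("pics/c7.png",cv2.resize(np.hstack(a),(800,237)))
E
```

```text
TQ [ 0.17  -0.039  0.158] F [0.6 0.6 7.5] q6 -0.191 z 0.1593 t 12.85
   TQ [ 0.201 -0.029  0.169] F [0.3 1.8 6.2] q6 -0.086 z 0.1586 t 13.02
   TQ [ 0.172 -0.031  0.2  ] F [-0.3  1.   7.5] q6 0.018 z 0.158 t 13.18
   TQ [0.193 0.01  0.188] F [0.2 1.  7. ] q6 0.123 z 0.1573 t 13.35
```

View pics/c7.png

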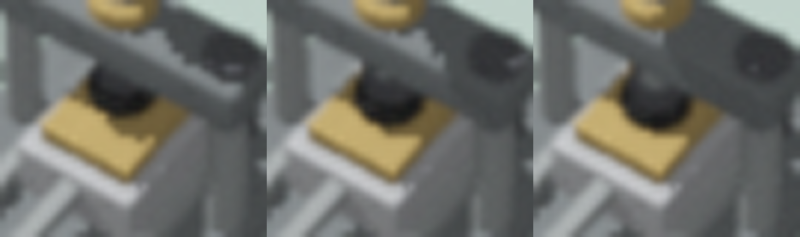

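```bash
python3 - <<'E'
from h import *
pose=np.array([.6215,.0018,.215])
for i in (0,4,5,6,7):
    im=cv2.imread(f"pics/side{i}.png").astype(float); s=im[:,:,2]-im[:,:,0]  # R-B
    out=[]
    for u in range(321,331):
        col=s[248:268,u]; k=np.where(col>45)[0]
        if len(k)==0 or k[0]==0: out.append(np.nan);continue
        j=k[0]; out.append(248+j-1+(45-col[j-1])/(col[j]-col[j-1]))
    print(i,np.round(out,2),np.round(np.nanmedian(out),2))
a=np.linspace(0,6.28,200)
for z in (.044,.046,.048,.05,.052,.054,.058,.064):
    q=proj("side",W(pose,np.c_[.016*np.cos(a),.016*np.sin(a),0*a+z])); print(z,np.round([np.max(q[np.abs(q[:,0]-u)<.6,1]) if (np.abs(q[:,0]-u)<.6).any() else 0 for u in range(321,331)],1))
E
python3 m.py
```

```text
0 [253.   253.48 254.53 255.18 255.91 256.46 256.75 257.2  257.35 257.5 ] 256.19
4 [252.92 253.41 254.29 254.93 255.   254.96 254.86 254.77 253.95 253.56] 254.53
5 [252.91 253.37 254.32 254.93 254.96 254.96 254.86 254.71 253.95 253.45] 254.52
6 [254.16 254.97 255.36 255.95 256.5  256.47 256.27 256.   255.69 254.86] 255.82
7 [254.82 255.56 256.03 256.32 256.73 256.79 256.73 256.58 256.29 255.69] 256.31
0.044 [258.  258.6 259.  259.2 259.3 259.4 259.3 259.2 258.9 258.4]
0.046 [257.6 258.1 258.5 258.7 258.9 258.9 258.8 258.7 258.4 257.9]
0.048 [257.1 257.6 258.  258.3 258.4 258.4 258.3 258.2 257.9 257.4]
0.05 [256.6 257.1 257.5 257.8 257.9 257.9 257.8 257.7 257.4 256.9]
0.052 [256.1 256.6 257.  257.3 257.4 257.4 257.3 257.2 256.9 256.4]
0.054 [255.6 256.2 256.6 256.8 256.9 256.9 256.8 256.7 256.4 255.9]
0.058 [254.6 255.2 255.6 255.8 255.9 255.9 255.9 255.7 255.4 254.9]
0.064 [253.1 253.7 254.1 254.3 254.4 254.4 254.4 254.2 253.9 253.4]
   TQ [ 0.193 -0.026 -0.127] F [-0.2  0.9  6.5] q6 0.125 z 0.1573 t 13.4
```

Torque began rising near q6 ≈ -0.4 and the foot edge stopped moving down. Both put the load at about 12 to 15 N. I'll let go, rise, and check the foot shift in clear pictures.

```bash
python3 -m creep '0 0 0 0 0 0;0 0 0 0 0 0;0 0 0 0 0 0;0 0 0 0 0 0;0 0 0 0 0 0;0 0 0 0 0 0' .0854; python3 -m creep '0 0 -.03 0 0 0;0 0 -.06 0 0 0;0 0 -.09 0 0 0;0 0 -.09 0 0 0;0 0 -.09 0 0 0;0 0 -.09 0 0 0'
python3 - <<'E'
from h import *
for c in P: cv2.imwrite(f"pics/{c}8.png",r.read_camera(c)[:,:,::-1])
def edge(i,th):
    im=cv2.imread(f"pics/side{i}.png").astype(float); s=im[:,:,2]-im[:,:,0];out=[]
    for u in range(321,331):
        col=s[248:268,u]; j=np.where(col>th)[0][0]; out.append(248+j-1+(th-col[j-1])/(col[j]-col[j-1]))
    return np.array(out)
for th in(35,45,60):
    print(th,[np.round((edge(i,th)-edge(5,th)).mean()/.246,2) for i in(4,6,7,8)])
# knob shift 5->8 by template
g={i:cv2.cvtColor(cv2.imread(f"pics/side{i}.png"),cv2.COLOR_BGR2GRAY) for i in(0,5,8)}
im=cv2.imread("pics/side8.png")[190:310,260:390];cv2.imwrite("pics/c8.png",cv2.resize(im,(650,600),interpolation=2))
E
```

```text
time_s: 13.9
tool_pos: [0.621, 0.002, 0.1548]
tcp_rot: [-0.0, 0.775, 0.631, -0.0]
contact_force: [0.2, 0.0, 0.0]
width: 0.0851
time_s: 14.4
tool_pos: [0.621, 0.0021, 0.2449]
tcp_rot: [-0.0, 0.775, 0.631, -0.0]
contact_force: [0.4, -0.2, -0.7]
width: 0.0854
35 [np.float64(0.04), np.float64(5.76), np.float64(8.18), np.float64(8.23)]
45 [np.float64(0.09), np.float64(5.61), np.float64(7.78), np.float64(7.82)]
60 [np.float64(0.24), np.float64(1.36), np.float64(2.41), np.float64(2.49)]
```

View pics/c8.png

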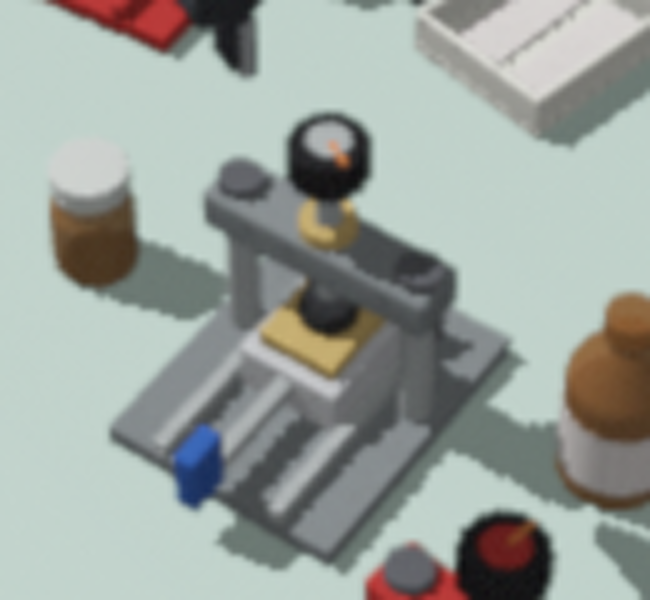

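Run:
```python
from h import *
def ray(c,uv,z):
    p=P[c];E=np.array(p["extrinsics"]);d=E[:3,:3]@[(uv[0]-p["cx"])/p["fx"],(uv[1]-p["cy"])/p["fy"],1];return E[:3,3]+d*(z-E[2,3])/d[2]
for i,z in((0,.197),(4,.197),(8,.1845)):
    im=cv2.imread(f"pics/side{i}.png")[205:235,312:342]; h=cv2.cvtColor(im,cv2.COLOR_BGR2HSV)
    o=cv2.inRange(h,(3,130,120),(18,255,255));w=cv2.inRange(h,(0,0,125),(180,60,255))
    ys,xs=np.nonzero(o);n,lab,st,ce=cv2.connectedComponentsWithStats(w)
    for v,u in zip(ys,xs): pass
    O=ray("side",(xs.mean()+312,ys.mean()+205),z); d=O[:2]-[.6215,.0018]
    # axis of pointer: PCA in world
    pts=np.array([ray("side",(u+312,v+205),z)[:2] for v,u in zip(ys,xs)]);e=np.linalg.svd(pts-pts.mean(0))[2][0]
    print(i,len(xs),np.round(O,4),"ang",np.degrees(np.arctan2(d[1],d[0])).round(1),"pca",np.degrees(np.arctan2(e[1],e[0])).round(1))
m=[cv2.resize(cv2.imread(f"pics/side{i}.png")[205:235,312:342],(390,390),interpolation=0) for i in(0,8)]
cv2.imwrite("pics/kn.png",np.hstack(m))
```

```text
0 1 [0.6329 0.003  0.197 ] ang 6.0 pca 0.0<stdin>:9: RuntimeWarning: Mean of empty slice.
  ret = ret.dtype.type(ret / rcount)
<stdin>:11: RuntimeWarning: Mean of empty slice.
Traceback (most recent call last):
numpy.linalg.LinAlgError: 1-dimensional array given. Array must be at least two-dimensional
```

Run:
```python
from h import *
def ray(c,uv,z):
    p=P[c];E=np.array(p["extrinsics"]);d=E[:3,:3]@[(uv[0]-p["cx"])/p["fx"],(uv[1]-p["cy"])/p["fy"],1];return E[:3,3]+d*(z-E[2,3])/d[2]
for i,z in((0,.197),(8,.1845)):
    im=cv2.imread(f"pics/side{i}.png").astype(float); s=np.clip(im[:,:,2]-im[:,:,0]-25,0,None)
    s[:205]=0;s[229 if i else 222:]=0;s[:,:315]=0;s[:,338:]=0
    ys,xs=np.nonzero(s);w=s[ys,xs]
    pts=np.array([ray("side",(u,v),z)[:2] for v,u in zip(ys,xs)]);m=(w[:,None]*pts).sum(0)/w.sum();d=m-[.6215,.0018]
    e=np.linalg.eigh(np.cov(pts.T,aweights=w))[1][:,1]
    print(i,len(xs),m.round(4),"ang",np.degrees(np.arctan2(d[1],d[0])).round(1),"pca",np.degrees(np.arctan2(e[1],e[0])).round(1),list(zip(xs,ys))[:20])
m=[cv2.resize(cv2.imread(f"pics/side{i}.png")[205:235,312:342],(390,390),interpolation=0) for i in(0,8)]
cv2.imwrite("pics/kn.png",np.hstack(m))
```

```text
0 12 [0.631  0.0037] ang 11.4 pca -174.4 [(np.int64(328), np.int64(210)), (np.int64(329), np.int64(210)), (np.int64(330), np.int64(210)), (np.int64(327), np.int64(211)), (np.int64(328), np.int64(211)), (np.int64(329), np.int64(211)), (np.int64(330), np.int64(211)), (np.int64(326), np.int64(212)), (np.int64(327), np.int64(212)), (np.int64(328), np.int64(212)), (np.int64(326), np.int64(213)), (np.int64(327), np.int64(213))]
8 16 [ 0.6164 -0.0097] ang -113.9 pca 69.3 [(np.int64(326), np.int64(218)), (np.int64(327), np.int64(218)), (np.int64(326), np.int64(219)), (np.int64(327), np.int64(219)), (np.int64(326), np.int64(220)), (np.int64(327), np.int64(220)), (np.int64(328), np.int64(220)), (np.int64(327), np.int64(221)), (np.int64(328), np.int64(221)), (np.int64(329), np.int64(221)), (np.int64(327), np.int64(222)), (np.int64(328), np.int64(222)), (np.int64(329), np.int64(222)), (np.int64(327), np.int64(223)), (np.int64(328), np.int64(223)), (np.int64(329), np.int64(223))]
```

View pics/kn.png

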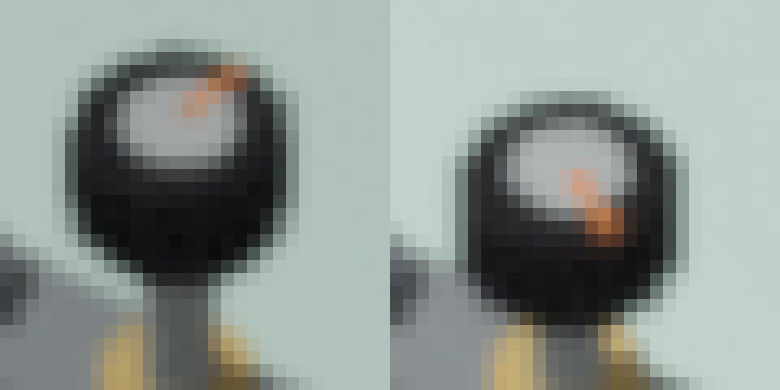

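Run:
```python
from h import *
im=r.read_camera("top");cv2.imwrite("pics/top9.png",im[:,:,::-1])
s=r.get_state();print(s["contact_force"].round(1),s["tool_pos"].round(3),s["time_s"])
r.job_done()
```

```text
[ 0.2 -0.3  0. ] [0.62  0.002 0.243] 14.55
the job is handed in; nothing more can be done
```

View pics/top9.png

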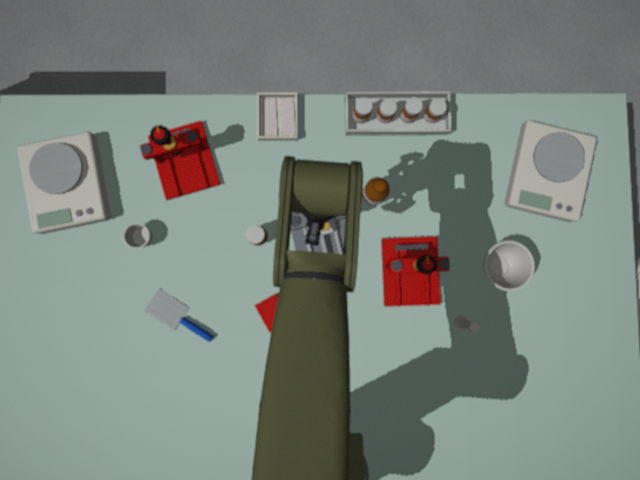

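I slid the grey press's mould home by its blue handle and turned the black knob about 114° clockwise, so the foot clamps the brass plate. I then let go, raised the gripper clear and handed the job in at about 14.6 s. The foot load was never measured directly; my estimate is 13–15 N.

- **Mould:** it stopped moving while the push force rose to about 34 N. The picture taken after release puts it at x = +0.7 mm in the press frame, against the stop.
- **Knob:** the orange pointer moved 116–125°, so I saw no sign of the grip slipping.
- **Foot load:** the rise in turning torque suggests 12–16 N. The foot's travel in the side pictures suggests 13–15 N, or about 19 N if the picture scale is taken at face value. My first estimate of the plate height, from the starting pictures, implied a gap of about 12 mm. That would mean only a few newtons. I set it aside because the foot visibly stopped earlier and the torque rose.
- **Other things:** the last top picture shows the bystanders where they were, and the gripper is clear of the knob with almost no force on it.

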